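# Return the jar and the bottle to the slanted rack

## Robot

A 6-joint arm with a two-finger parallel gripper is mounted at the origin on the work surface. World frame = base frame: x ahead of the robot, y to its left, z up, the work surface at z = 0. Lengths are in m, angles in rad, forces in N, time in s.
With the tool pointing down it reaches from about 0.35 to 0.775 m from the base axis. Payload 7.3 kg.
Tool frame: the origin (TCP) lies on the centre line of the jaws, within the pads' length; the fingertips stand tip_reach ahead of it and the grasp point (between the pads) lies 6 mm ahead of it (tip_reach is the distance from the TCP to the fingertips, in m); x points along the fingers, y is the direction in which the jaws open and shut, and the axes are right-handed (so a half turn about x gives the same grasp; the last joint's range is limited). The gripper opens to 92 mm and grips with 3 to 60 N. Pads are 19 mm wide; open, the fingers measure 130 mm over their backs; the gripper's body (75 mm by 190 mm) begins 47 mm behind the grasp point.
Start: joints at [1.065, 0.342, 1.524, -0, 1.275, -0.146], TCP at [0.185, 0.491, 0.252] pointing down, gripper open.
Joint ranges: [-2.53, 2.53], [-0.77, 2.02], [0.04, 2.7], [-1, 4.14], [0.28, 2.66], [-3.11, 3.11]. Speed limits (rad/s): [2.57, 2.57, 3.14, 3.14, 3.14, 3.14].

## Interface

Orientations are given as [roll, pitch, yaw] about the fixed x, y, z axes, in that order (R = Rz(yaw) Ry(pitch) Rx(roll)).
In Python, from cell import observe, read_camera, get_calibration, hand_in, tip_reach gives the robot as it stands. The module is installed in compiled form; this text tells all that it offers.
- The arm moves only by the shell command python3 -m crank 'ROWS' [FORCE]. ROWS is JSON, a list of rows, each an object of numbers: "fingers": the opening, from -1 (shut) to 1 (fully open); "tx", "ty", "tz": the shift along the tool's x, y, z in units of 40 mm (1.0 is 40 mm); "roll": the turn about the tool's x in units of 10 degrees (1.0 is 10 degrees). In form: [{"fingers": .., "tx": .., "ty": .., "tz": .., "roll": ..}, ...]. A call has exactly 8 rows; each row is the pose to reach, as a shift and turn from the pose commanded when the call began, along the tool's axes at that moment; what a row does not reach only later rows make up. A row lasts 1/8 s, in which the tool goes at most 62.5 mm and 10.7 degrees, less where a joint would pass 70% of its speed; a pose out of reach is approached as far as the arm can. A call with a gripper value outside its range is refused whole. The fingers move at their own pace and stop on an object; FORCE is the grip in N (left out, the last holds). Time passes only in rows, so rows that repeat a pose let the fingers close, or fill a call up. It gives the time, the measured TCP pose, the force and the opening at its end, in the units of the state.
- observe(): the state, without advancing time (a new reading comes with each control period).
- read_camera(name): name is "side" or "top"; returns (picture, depth): 420x560x3 uint8, red, green, blue; 420x560 float32, m along the optical axis (not along the pixel's ray), 0 where there is no reading.
- get_calibration(name): a dict with "vertical_fov" (degrees; the focal length in pixels is half the picture's height over the tangent of half this angle, whatever the lens; pixels are square), "cx", "cy" (the principal point, pixels), "pose" (4x4, takes a point from camera to world coordinates). Camera axes: x right, y down, z forward; pixel columns grow to the right and rows downward; lengths in m; the calibration is good to about 2 mm. A picture is of the moment at which its call begins. get_calibration takes no time and is no camera call.
- hand_in(): hands the job in, once; it reports no verdict.
The state is a dict: "time": time; "qpos": joint angles; "qvel": joint speeds; "joint_efforts": joint torques, N m; "tool_pos": TCP position; "tool_rot": TCP orientation; "contact_force": force on the tool from outside, world axes, zero at the start; "torque": the same for the moment, N m; "opening": finger opening in m.
Only numpy, scipy, OpenCV 4.12 (cv2) and the standard library are available. Lean on these libraries where they do the work, as an engineer would, in place of code of your own. Each camera call takes 0.05 s, during which the arm holds its last target. There are 200 camera calls.

## Task

The wide jar and the slim bottle that stand out on the bench belong in the slanted wooden rack: put each one, lid up, into the empty pocket that fits it, so that it rests on the pocket's floor, and let go. They are glass, so guide each into the mouth of its pocket rather than letting it fall in from above, and leave the two already in the rack and the painting things on the bench where they are.

Things in the scene. Friction and masses are not known exactly. Their poses are not given: they have to be found in the camera images.
- jar: straight-sided amber glass jar with a blank paper band and a black ribbed screw lid, 58 mm diameter over its whole height (glass and lid), 90 mm high, the lid being the top 22 mm; the lowest 5 mm taper to 50 mm; about 0.26 kg. It stands upright on the bench. Origin: centre of its underside; z along its axis towards the lid
- bottle: slim amber glass bottle with a blank paper band: body 44 mm diameter up to 76 mm, shoulder narrowing to 26 mm at 90 mm, then a black ribbed cap 30 mm diameter from 90 to 122 mm, which is the full height; the lowest 5 mm taper to 36 mm; about 0.18 kg. It stands upright on the bench. Origin: centre of its underside; z along its axis towards the cap
- jar_pocket: the rack's empty wide pocket: a round bore of 63 mm diameter, 48 mm deep, 3 mm bevel at the mouth, thin cork disc on its floor. Origin: centre of the pocket's floor, where the jar's underside rests; z along the bore out of the mouth, 25 degrees from vertical, leaning to the rack's front; y along the row, x up the slope. A home jar stands 42 mm out of the face
- bottle_pocket: the rack's empty slim pocket: a round bore of 49 mm diameter, 48 mm deep, 3 mm bevel at the mouth, thin cork disc on its floor. Origin: centre of the pocket's floor, where the bottle's underside rests; axes as for the jar pocket. A home bottle stands 74 mm out of the face
- rack: fixed bottle rack: timber block 360 mm long, 90 up the slope, 60 thick, sloping 25 degrees between plywood cheeks (384 mm over all); its face looks up and to its front (-x), away from the robot. Pockets along y at -135 (wide), -45 (slim), 45 (wide), 135 mm (slim), mouths 86 mm above the bench; one of each size is taken, which varies. Top edge 108 mm. Origin: on the bench under the block's middle
- spare_jar: a jar just like jar that already leans in the other wide pocket of the rack; leave it. Origin: centre of its underside, z along its axis
- spare_bottle: a bottle just like bottle that already leans in the other slim pocket of the rack; leave it. Origin: centre of its underside, z along its axis
- brush_pot: white ceramic pot, 72 mm diameter and 95 mm high, with brushes standing in it up to about 200 mm high and 100 mm across; loose, leave it. Origin: centre of its underside
- palette: flat white paint box, 120 x 200 x 18 mm, with twelve paint pans; loose, leave it. Origin: centre of its underside, longer side along y
- spatula: palette spatula lying on the bench, 180 mm long and 17 mm high, wooden handle and steel blade; loose, leave it. Origin: on the bench under its middle, x along it towards the blade
There are look-alikes about, which are no part of the job. Leave any turquoise or yellow look-alike of the jar alone.

How it is judged:
At the end, for the whole second after the job is handed in: The jar stands in the empty wide pocket and the bottle in the empty slim pocket, lid up, each with the centre of its underside within 9 mm of the centre of the pocket's floor and its axis within 9 degrees of the bore's, at rest and released (distance between jar and jar_pocket below 0.009 m and angle between the z axis of jar and the z axis of jar_pocket, either way round below 0.16 rad and distance between bottle and bottle_pocket below 0.009 m and angle between the z axis of bottle and the z axis of bottle_pocket, either way round below 0.16 rad and linear speed of each of jar, bottle below 0.02 m/s); the robot touches nothing.
It fails at once if the jar falls freely (faster than 1.0 m/s while the fingers do not touch it) (contact force between jar and the fingers below 0.05 N and linear speed of jar above 1 m/s).
It fails at once if the bottle falls freely (faster than 1.0 m/s while the fingers do not touch it) (contact force between bottle and the fingers below 0.05 N and linear speed of bottle above 1 m/s).
It fails at once if the jar or the bottle already in the rack is moved by more than 20 mm (distance of any of spare_jar, spare_bottle from where it was at the start of the episode above 0.02 m).
It fails at once if the brush pot, the paint box or the spatula is moved by more than 30 mm (distance of any of brush_pot, palette, spatula from where it was at the start of the episode above 0.03 m).
It also fails if it takes over 58 s, if anything falls off the work surface, if the arm or the gripper's body presses on something with over 40 N, if the wrist force passes 120 N, or if a joint passes its speed limit or range.

## Working session

There is one attempt and no reset: what is moved stays moved. The work goes in short steps, Python scripts to look and compute and a shell command to move; the robot and the scene stay as the last step left them, time stands still between calls to the robot, and variables do not carry over. Pictures are saved under pics/ and viewed, about 8 in all and at most 12, crops included, and the job is handed in when it is done.

```bash
mkdir -p pics; cat > h.py <<'E'
import numpy as np, cv2
from cell import *
from scipy.spatial.transform import Rotation as Ro
def pts(name,d):
    c=get_calibration(name); f=d.shape[0]/2/np.tan(np.radians(c["vertical_fov"])/2)
    v,u=np.indices(d.shape); P=np.stack([(u-c["cx"])*d/f,(v-c["cy"])*d/f,d],-1)
    T=np.array(c["pose"]); W=P@T[:3,:3].T+T[:3,3]; W[d<=0]=np.nan; return W
def snap(name,tag):
    im,d=read_camera(name); np.savez(f"{tag}.npz",im=im,d=d,W=pts(name,d)); cv2.imwrite(f"pics/{tag}.png",im[...,::-1]); return im,d
E
python3 - <<'E'
from h import *
for n in("top","side"): 
    snap(n,n+"0"); c=get_calibration(n); print({k:np.round(v,3).tolist() for k,v in c.items()})
print(observe(), tip_reach)
E
```

```text
{'vertical_fov': 45.058, 'cx': 281.583, 'cy': 204.491, 'pose': [[-0.008, -0.99, 0.14, 0.427], [-1.0, 0.009, 0.007, -0.04], [-0.008, -0.14, -0.99, 1.103], [0.0, 0.0, 0.0, 1.0]]}
{'vertical_fov': 49.223, 'cx': 274.279, 'cy': 213.708, 'pose': [[0.894, -0.341, 0.291, 0.285], [-0.448, -0.66, 0.603, -0.674], [-0.014, -0.669, -0.743, 0.833], [0.0, 0.0, 0.0, 1.0]]}
{'time': 0.1, 'qpos': array([ 1.06500333e+00,  3.42624649e-01,  1.52487343e+00, -1.05569358e-05,
        1.27541296e+00, -1.46009713e-01]), 'qvel': array([-0.0002195 , -0.00213672, -0.00248096,  0.00089025,  0.00131145,
       -0.00084228]), 'joint_efforts': array([ 1.82524454e-03, -4.32001483e+01, -2.44694978e+01,  7.20403902e-02,
        5.26913849e-02, -6.69203018e-05]), 'tool_pos': array([0.18467098, 0.4911142 , 0.25114596]), 'tool_rot': array([-1.70914857,  1.56947791, -2.06892878]), 'contact_force': array([ 0.25738386,  0.21091111, -0.2523756 ]), 'torque': array([-0.03205596, -0.05805784,  0.02764423]), 'opening': 0.0917943100277745} 0.025
```

```bash
ls .
```

```text
h.py
pics
side0.npz
top0.npz
```

View pics/top0.png

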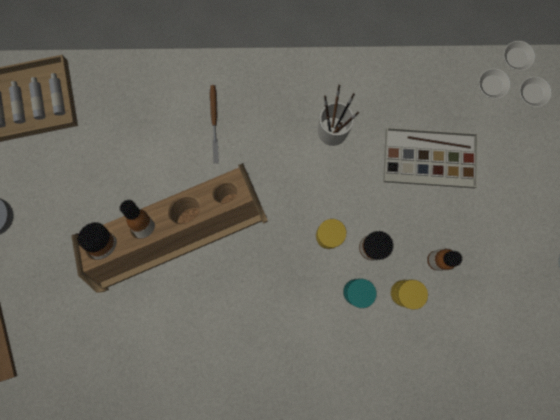

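View pics/side0.png

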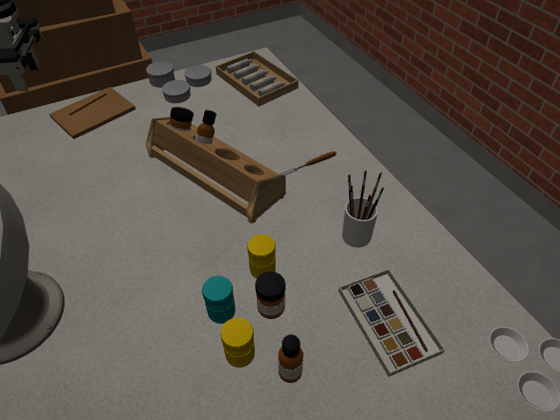

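The top view shows the jar's black lid at (378,245), with yellow and teal look-alikes around it, and the bottle's cap at (453,259). The empty wide pocket is at (184,210) and the empty slim one at (226,192). The spares are at (96,238) and (133,215). The side view agrees. The rack faces away from the robot, up in the top picture.

```bash
python3 - <<'E'
from h import *
D=np.load("top0.npz");W=D["W"];S=np.load("side0.npz")["W"]
def circ(W,c,r,zl,zh,name):
    b=W[c[1]-r:c[1]+r,c[0]-r:c[0]+r].reshape(-1,3); b=b[(b[:,2]>zl)&(b[:,2]<zh)]
    (x,y),R=cv2.minEnclosingCircle(b[:,:2].astype(np.float32)); print(name,len(b),np.round([x,y,R,np.median(b[:,2])],4),np.round(np.median(b,0),4))
circ(W,(378,245),24,.08,.10,"jar"); circ(W,(453,259),18,.112,.13,"bottle")
for n,c in dict(y1=(331,233),teal=(361,293),y2=(411,294)).items(): circ(W,c,22,.08,.1,n)
circ(S,(271,285),24,.082,.1,"jarS"); circ(S,(291,344),18,.115,.13,"botS"); circ(W,(335,120),40,.05,.3,"pot")
# rack face: points in region, fit plane with RANSAC-ish
b=W[165:275,75:255].reshape(-1,3); b=b[(b[:,2]>.066)&(b[:,2]<.107)]
rng=np.random.default_rng(0);best=0
for _ in range(800):
    p=b[rng.choice(len(b),3,False)]; n=np.cross(p[1]-p[0],p[2]-p[0]); n/=np.linalg.norm(n)+1e-12; n*=np.sign(n[2])
    if abs(n[2]-.906)>.05: continue
    k=abs((b-p[0])@n)<.0025
    if k.sum()>best: best=k.sum();K=k
c=b[K].mean(0);n=np.linalg.svd(b[K]-c)[2][2];n*=np.sign(n[2]);print("face",best,len(b),n,np.degrees(np.arccos(n[2])),"front yaw",np.degrees(np.arctan2(n[1],n[0])),c)
f=b[K]; xr=-n.copy();xr[2]=0;xr/=np.linalg.norm(xr);yr=np.cross([0,0,1],xr);us=np.cross(yr,n)
print("u range along row",np.percentile((f-c)@yr,[.2,1,99,99.8]),"slope",np.percentile((f-c)@us,[.5,2,98,99.5]))
np.savez("face.npz",c=c,n=n)
for nme,px in dict(jp=(184,210),bp=(226,192)).items(): # ray-plane
    k=get_calibration("top");F=210/np.tan(np.radians(k["vertical_fov"])/2);T=np.array(k["pose"])
    d=T[:3,:3]@[(px[0]-k["cx"])/F,(px[1]-k["cy"])/F,1]; o=T[:3,3]; P=o+d*((c-o)@n)/(d@n); print(nme,P,(P-c)@yr,(P-c)@us)
R=Ro.from_euler("xyz",observe()["tool_rot"]).as_matrix();print(np.round(R,3),xr,yr)
im=D["im"][165:275,75:275];cv2.imwrite("pics/crop.png",cv2.resize(np.clip(im[...,::-1]*2.0,0,255).astype(np.uint8),None,fx=4,fy=4,interpolation=2))
E
```

```text
jar 671 [ 0.4877 -0.2259  0.0296  0.0892] [ 0.4873 -0.2252  0.0892]
bottle 204 [ 0.4593 -0.3644  0.0158  0.1209] [ 0.4591 -0.3633  0.1209]
y1 656 [ 0.5132 -0.1328  0.0295  0.0895] [ 0.512  -0.1319  0.0895]
teal 698 [ 0.393  -0.1893  0.0297  0.0892] [ 0.393  -0.1885  0.0892]
y2 708 [ 0.3902 -0.29    0.0294  0.0891] [ 0.3903 -0.2893  0.0891]
jarS 650 [ 0.4876 -0.2272  0.0305  0.0898] [ 0.487  -0.23    0.0898]
botS 255 [ 0.4601 -0.3659  0.0161  0.1214] [ 0.4587 -0.3679  0.1214]
pot 911 [ 0.7477 -0.1457  0.0381  0.0925] [ 0.7579 -0.1453  0.0925]
face 3974 6921 [0.38971    0.16338007 0.90632945] 24.997062963802687 front yaw 22.74513595633862 [0.54702355 0.19144772 0.08865321]
u range along row [-0.20623881 -0.20271232  0.17361495  0.1762801 ] slope [-0.0505173  -0.04891911  0.03931083  0.04042365]
jp [0.56126765 0.16514198 0.08727045] 0.02976727193879117 -0.0032722469873647975
bp [0.59751837 0.08028254 0.08698035] 0.12204322694110664 -0.003958763554352022
[[-0.001  0.352  0.936]
 [-0.001  0.936 -0.352]
 [-1.    -0.001 -0.   ]] [-0.9222338  -0.38663267  0.        ] [ 0.38663267 -0.9222338   0.        ]
```

View pics/crop.png

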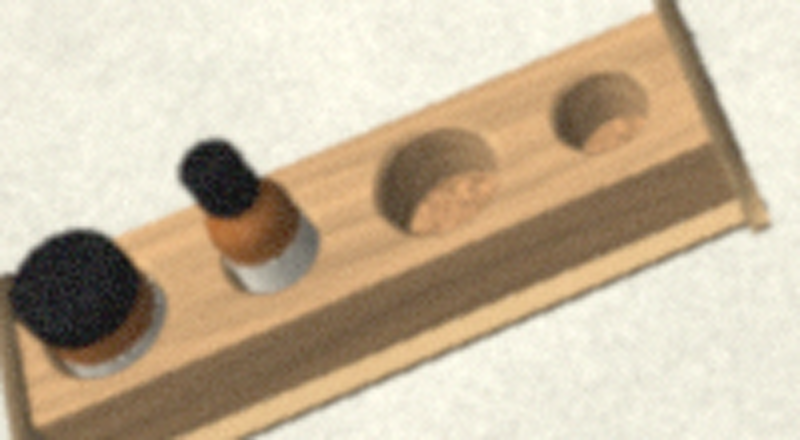

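```bash
cat >> h.py <<'E'
def go(*targets,head=112.7):
    o=observe(); R=Ro.from_euler("xyz",o["tool_rot"]).as_matrix(); p=np.array(o["tool_pos"])
    h=np.degrees(np.arctan2(R[1,1],R[0,1])); r=-((head-h+90)%180-90)/10
    print("t",round(o["time"],2),"pos",np.round(p,4),"head",round(h,1),"open",round(o["opening"],4),"F",np.round(o["contact_force"],1),"q6",round(o["qpos"][5],2))
    for t in targets: print(t,"-> tx ty tz",np.round(R.T@(np.array(t)-p)/.04,3),"roll",round(r,2))
E
python3 -c "
from h import *
go((.42,.2,.25),(.4876,-.2262,.22))"
```

```text
t 0.1 pos [0.1847 0.4911 0.2511] head 69.4 open 0.0918 F [ 0.3  0.2 -0.3] q6 -0.15
(0.42, 0.2, 0.25) -> tx ty tz [ 0.033 -4.741  8.069] roll -4.33
(0.4876, -0.2262, 0.22) -> tx ty tz [  0.795 -14.117  13.402] roll -4.33
```

```bash
python3 -m crank '[{"fingers":1,"tx":0,"ty":-4.74,"tz":8.07,"roll":-4.33},{"fingers":1,"tx":0,"ty":-4.74,"tz":8.07,"roll":-4.33},{"fingers":1,"tx":0,"ty":-4.74,"tz":8.07,"roll":-4.33},{"fingers":1,"tx":0,"ty":-4.74,"tz":8.07,"roll":-4.33},{"fingers":1,"tx":0,"ty":-4.74,"tz":8.07,"roll":-4.33},{"fingers":1,"tx":0.3,"ty":-8,"tz":10,"roll":-4.33},{"fingers":1,"tx":0.5,"ty":-10,"tz":11,"roll":-4.33},{"fingers":1,"tx":0.5,"ty":-12,"tz":12,"roll":-4.33}]' 20; python3 -c "
from h import *
go((.4876,-.2262,.2),(.4876,-.2262,.088))"
```

```text
time: 1.1
tool_pos: [0.415, 0.0927, 0.2415]
tool_rot: [2.198, 1.571, 2.595]
contact_force: [0.7, -0.2, -0.5]
opening: 0.0916
t 1.1 pos [0.415  0.0927 0.2415] head 112.7 open 0.0916 F [ 0.7 -0.2 -0.5] q6 -1.93
(0.4876, -0.2262, 0.2) -> tx ty tz [ 1.037 -8.057 -1.401] roll -0.0
(0.4876, -0.2262, 0.088) -> tx ty tz [ 3.837 -8.057 -1.4  ] roll -0.0
```

```bash
python3 -m crank '[{"fingers":1,"tx":1,"ty":-8.06,"tz":-1.4,"roll":0},{"fingers":1,"tx":1,"ty":-8.06,"tz":-1.4,"roll":0},{"fingers":1,"tx":1,"ty":-8.06,"tz":-1.4,"roll":0},{"fingers":1,"tx":1,"ty":-8.06,"tz":-1.4,"roll":0},{"fingers":1,"tx":1,"ty":-8.06,"tz":-1.4,"roll":0},{"fingers":1,"tx":1,"ty":-8.06,"tz":-1.4,"roll":0},{"fingers":1,"tx":1,"ty":-8.06,"tz":-1.4,"roll":0},{"fingers":1,"tx":1,"ty":-8.06,"tz":-1.4,"roll":0}]' 20; python3 - <<'E'
from h import *
im,d=snap("side","side1");cv2.imwrite("pics/side1c.png",cv2.resize(np.clip(im[150:400,150:400,::-1]*1.6,0,255).astype(np.uint8),None,fx=2.4,fy=2.4))
go((.4876,-.2262,.2),(.4876,-.2262,.088))
E
```

```text
time: 2.1
tool_pos: [0.4872, -0.2227, 0.2019]
tool_rot: [1.643, 1.57, 2.04]
contact_force: [-1.2, -0.7, 0.1]
opening: 0.0915
t 2.15 pos [ 0.4873 -0.2226  0.2021] head 112.8 open 0.0923 F [-0.5  0.   0.1] q6 -2.54
(0.4876, -0.2262, 0.2) -> tx ty tz [ 0.053 -0.085 -0.029] roll 0.01
(0.4876, -0.2262, 0.088) -> tx ty tz [ 2.853 -0.087 -0.029] roll 0.01
```

View pics/side1c.png

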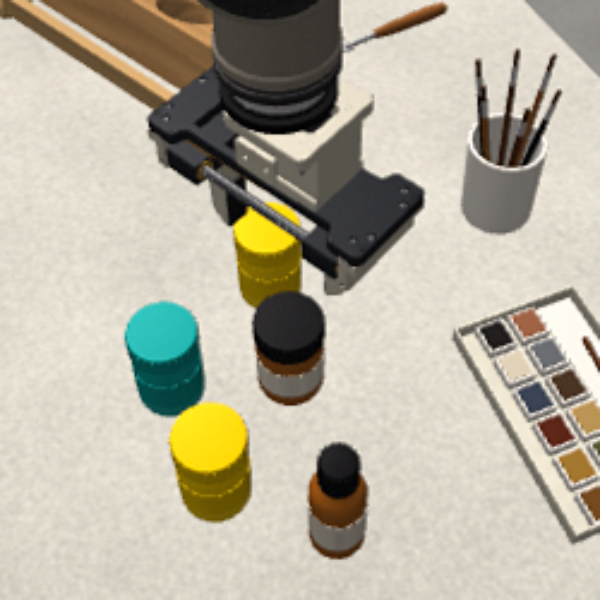

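The gripper is above the jar and the long body lies along the jaw axis. Both finger paths between the look-alikes are clear, so I'm descending and gripping.

```bash
python3 -m crank '[{"fingers":1,"tx":1,"ty":-0.09,"tz":-0.03,"roll":0},{"fingers":1,"tx":2,"ty":-0.09,"tz":-0.03,"roll":0},{"fingers":1,"tx":2.6,"ty":-0.09,"tz":-0.03,"roll":0},{"fingers":1,"tx":2.85,"ty":-0.09,"tz":-0.03,"roll":0},{"fingers":0,"tx":2.85,"ty":-0.09,"tz":-0.03,"roll":0},{"fingers":0,"tx":2.85,"ty":-0.09,"tz":-0.03,"roll":0},{"fingers":0,"tx":2.85,"ty":-0.09,"tz":-0.03,"roll":0},{"fingers":0,"tx":2.85,"ty":-0.09,"tz":-0.03,"roll":0}]' 20; python3 - <<'E'
from h import *
go((.4876,-.2262,.25))
E
```

```text
time: 3.15
tool_pos: [0.4878, -0.228, 0.0884]
tool_rot: [-0.253, 1.57, 0.143]
contact_force: [0.5, 1.1, 3.6]
opening: 0.0577
t 3.15 pos [ 0.4878 -0.228   0.0884] head 112.7 open 0.0577 F [0.5 1.1 3.6] q6 -2.55
(0.4876, -0.2262, 0.25) -> tx ty tz [-4.04   0.043  0.015] roll -0.0
```

```bash
python3 - <<'E'
from h import *
S=np.load("side0.npz");W=S["W"];im=S["im"]
f=np.load("face.npz");n=f["n"];c=f["c"]
b=W[100:215,140:300].reshape(-1,3);k=(abs((b-c)@n)<.006);b=b[k]
for _ in range(3):
    c2=b.mean(0);n2=np.linalg.svd(b-c2)[2][2];n2*=np.sign(n2[2]);b=b[abs((b-c2)@n2)<.003]
xr=-n*[1,1,0];xr/=np.linalg.norm(xr);yr=np.cross([0,0,1],xr);us=np.cross(yr,n)
print(n2,np.degrees(np.arctan2(n2[1],n2[0])),"offset",(b-c).mean(0)@n,"row",np.percentile((b-c)@yr,[.3,1,99,99.7]),"slope",np.percentile((b-c)@us,[.5,2,98,99.5]))
# rim: no-face points inside pockets for both cams, circle fit of hole region on face
for nm,Wc in (("top",np.load("top0.npz")["W"]),("side",W)):
    k=get_calibration(nm);o=np.array(k["pose"])[:3,3]
    d=Wc-o; P=o+d*(((c-o)@n)/(d@n))[...,None]; dep=(Wc-c)@n
    r=(P-c)@yr;s=(P-c)@us
    for row in (.030,.1205):
        m=(abs(r-row)<.04)&(abs(s)<.038)&(dep<-.004)
        q=np.c_[r[m],s[m]].astype(np.float32); (x,y),R=cv2.minEnclosingCircle(q); print(nm,row,m.sum(),"circle",round(x,4),round(y,4),round(R,4),"centroid",q.mean(0), "pct",np.percentile(q[:,0],[1,99]),np.percentile(q[:,1],[1,99]))
E
```

```text
[0.39182688 0.16447138 0.90521868] 22.770482681386078 offset 0.0006683664956324374 row [-0.30808388 -0.29275436  0.17828038  0.17917518] slope [-0.21809417 -0.21622309  0.03993054  0.04176298]
top 0.03 611 circle 0.0347 -0.0042 0.041 centroid [ 0.03048189 -0.00328633] pct [0.00114461 0.06049523] [-0.03365609  0.02558804]
top 0.1205 364 circle 0.1187 -0.0023 0.0374 centroid [ 0.12037216 -0.00370339] pct [0.09702462 0.14383239] [-0.02749217  0.01876834]
side 0.03 159 circle 0.0351 -0.0015 0.0294 centroid [ 0.03436751 -0.00214326] pct [0.00808497 0.06137094] [-0.02824475  0.02401517]
side 0.1205 103 circle 0.1244 -0.002 0.0234 centroid [ 0.12434486 -0.00196004] pct [0.10407135 0.14558012] [-0.02362012  0.01719908]
```

```bash
python3 -m crank '[{"fingers":-0.5,"tx":-0.3,"ty":0,"tz":0,"roll":0},{"fingers":-0.5,"tx":-1,"ty":0,"tz":0,"roll":0},{"fingers":-0.5,"tx":-2,"ty":0,"tz":0,"roll":0},{"fingers":-0.5,"tx":-3,"ty":0,"tz":0,"roll":0},{"fingers":-0.5,"tx":-3.7,"ty":0,"tz":0,"roll":0},{"fingers":-0.5,"tx":-4.3,"ty":0,"tz":0,"roll":0},{"fingers":-0.5,"tx":-4.5,"ty":0.5,"tz":0,"roll":0},{"fingers":-0.5,"tx":-4.5,"ty":1.5,"tz":0,"roll":0}]' 20; python3 - <<'E'
from h import *
f=np.array([.9222,.3866,0])
m=np.array([.5624,.1654,0])
go(m+f*.002+[0,0,.265],m+f*.002+[0,0,.200])
E
```

```text
time: 4.15
tool_pos: [0.464, -0.172, 0.2679]
tool_rot: [-0.186, 1.57, 0.208]
contact_force: [-0.2, 0.3, -2.6]
opening: 0.0574
t 4.15 pos [ 0.464  -0.172   0.2679] head 112.6 open 0.0574 F [-0.2  0.3 -2.6] q6 -2.48
[0.5642444 0.1661732 0.265    ] -> tx ty tz [0.074 6.843 5.563] roll -0.01
[0.5642444 0.1661732 0.2      ] -> tx ty tz [1.699 6.843 5.562] roll -0.01
```

```bash
python3 -m crank '[{"fingers":-0.5,"tx":0,"ty":0.6,"tz":0.4,"roll":0},{"fingers":-0.5,"tx":0,"ty":1.6,"tz":1.2,"roll":0},{"fingers":-0.5,"tx":0,"ty":2.7,"tz":2.1,"roll":0},{"fingers":-0.5,"tx":0,"ty":3.8,"tz":3.1,"roll":0},{"fingers":-0.5,"tx":0,"ty":4.9,"tz":4,"roll":0},{"fingers":-0.5,"tx":0,"ty":5.9,"tz":4.8,"roll":0},{"fingers":-0.5,"tx":0,"ty":6.5,"tz":5.3,"roll":0},{"fingers":-0.5,"tx":0,"ty":6.84,"tz":5.56,"roll":0}]' 20; python3 - <<'E'
from h import *
from scipy.optimize import least_squares
f=np.array([.9222,.3866,0]); m=np.array([.5624,.1654,0])
im,d=snap("side","side2"); o=observe(); t=o["tool_pos"]; W=pts("side",d)
k=(np.hypot(*(W[...,:2]-t[:2]).transpose(2,0,1))<.05)&(W[...,2]>t[2]-.085)&(W[...,2]<t[2]-.032); b=W[k]
s=least_squares(lambda q:np.hypot(b[:,0]-q[0],b[:,1]-q[1])-.029,t[:2],loss="soft_l1",f_scale=.001)
print(len(b),"jar",s.x,"tcp",t,"diff mm",(s.x-t[:2])*1e3,"rms",np.median(abs(s.fun))*1e3)
go(m+f*.002+[0,0,.265],m+f*.002+[0,0,.180])
v,u=np.where(k);x,y=int(u.mean()),int(v.mean());print(x,y)
cv2.imwrite("pics/side2c.png",cv2.resize(np.clip(im[max(0,y-90):y+110,max(0,x-110):x+110,::-1]*1.6,0,255).astype(np.uint8),None,fx=3,fy=3))
E
```

```text
time: 5.15
tool_pos: [0.5631, 0.1674, 0.2671]
tool_rot: [2.801, 1.569, -3.084]
contact_force: [0.1, -0.7, -3.0]
opening: 0.0579
474 jar [0.56495724 0.16823808] tcp [0.56355415 0.16847804 0.26717594] diff mm [ 1.40308357 -0.2399549 ] rms 0.8931877252609435
t 5.2 pos [0.5636 0.1685 0.2672] head 112.8 open 0.0574 F [-0.7  0.8 -3.7] q6 -1.81
[0.5642444 0.1661732 0.265    ] -> tx ty tz [ 0.054 -0.06  -0.006] roll 0.01
[0.5642444 0.1661732 0.18     ] -> tx ty tz [ 2.179 -0.063 -0.005] roll 0.01
223 117
```

View pics/side2c.png

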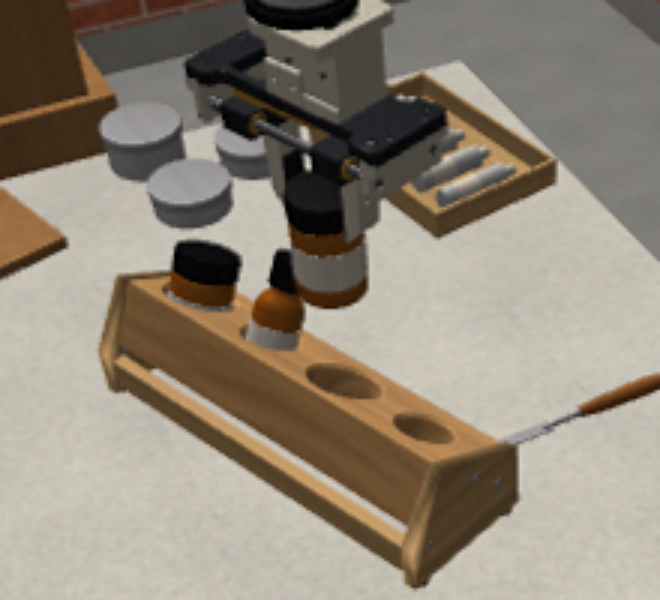

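The jar hangs upright, at about (327,245) in the crop, and lines up with TCP to about 1 mm. The wide pocket is open at (343,380). I'm lowering it into the mouth, back edge first.

```bash
python3 -m crank '[{"fingers":-0.5,"tx":0.3,"ty":-0.086,"tz":0.04,"roll":0},{"fingers":-0.5,"tx":0.8,"ty":-0.086,"tz":0.04,"roll":0},{"fingers":-0.5,"tx":1.3,"ty":-0.086,"tz":0.04,"roll":0},{"fingers":-0.5,"tx":1.7,"ty":-0.086,"tz":0.04,"roll":0},{"fingers":-0.5,"tx":2.05,"ty":-0.086,"tz":0.04,"roll":0},{"fingers":-0.5,"tx":2.3,"ty":-0.086,"tz":0.04,"roll":0},{"fingers":-0.5,"tx":2.5,"ty":-0.086,"tz":0.04,"roll":0},{"fingers":-0.5,"tx":2.58,"ty":-0.086,"tz":0.04,"roll":0}]' 20; cat >> h.py <<'E'
F=np.array([.9222,.3866,0]);Y=np.array([.3866,-.9222,0]);MJ=np.array([.5628,.1645,0]);MB=np.array([.5977,.0812,0])
def rs(m,*G):
    p=observe()["tool_pos"]; print("s row zG mm",np.round([(p-m)@F*1e3,(p-m)@Y*1e3,p[2]*1e3-6],1),"torque",np.round(observe()["torque"],2)); go(*[m+F*s/1e3+[0,0,(z+6)/1e3] for s,z in G])
E
python3 - <<'E'
from h import *
rs(MJ,(8,153),(12,151),(18,149.6),(23.5,146.3),(29.8,144.2),(22.7,130))
E
```

```text
time: 6.2
tool_pos: [0.567, 0.1631, 0.1645]
tool_rot: [1.438, 1.57, 1.834]
contact_force: [-1.8, 2.5, 2.0]
opening: 0.0577
s row zG mm [  3.4   2.9 158.5] torque [ 0.38  0.34 -0.03]
t 6.2 pos [0.567  0.1631 0.1645] head 112.7 open 0.0577 F [-1.8  2.5  2. ] q6 -1.82
[0.5701776 0.1675928 0.159    ] -> tx ty tz [0.137 0.073 0.116] roll -0.0
[0.5738664 0.1691392 0.157    ] -> tx ty tz [0.187 0.073 0.216] roll -0.0
[0.5793996 0.1714588 0.1556   ] -> tx ty tz [0.222 0.073 0.366] roll -0.0
[0.5844717 0.1735851 0.1523   ] -> tx ty tz [0.304 0.073 0.503] roll -0.0
[0.59028156 0.17602068 0.1502    ] -> tx ty tz [0.357 0.073 0.661] roll -0.0
[0.58373394 0.17327582 0.136     ] -> tx ty tz [0.712 0.073 0.483] roll -0.0
```

```bash
python3 -m crank '[{"fingers":-0.5,"tx":-0.05,"ty":0.04,"tz":0,"roll":0},{"fingers":-0.5,"tx":-0.05,"ty":0.07,"tz":0.03,"roll":0},{"fingers":-0.5,"tx":0.05,"ty":0.07,"tz":0.08,"roll":0},{"fingers":-0.5,"tx":0.13,"ty":0.07,"tz":0.12,"roll":0},{"fingers":-0.5,"tx":0.16,"ty":0.07,"tz":0.16,"roll":0},{"fingers":-0.5,"tx":0.18,"ty":0.07,"tz":0.2,"roll":0},{"fingers":-0.5,"tx":0.19,"ty":0.07,"tz":0.22,"roll":0},{"fingers":-0.5,"tx":0.19,"ty":0.07,"tz":0.22,"roll":0}]' 20; python3 - <<'E'
from h import *
im,d=snap("side","side3");cv2.imwrite("pics/side3c.png",cv2.resize(np.clip(im[50:230,130:330,::-1]*1.6,0,255).astype(np.uint8),None,fx=3.3,fy=3.3))
rs(MJ,(12,151),(18,149.6),(23.5,146.3),(29.8,144.2),(22.7,130))
E
```

```text
time: 7.2
tool_pos: [0.575, 0.1702, 0.1616]
tool_rot: [0.081, 1.565, 0.477]
contact_force: [-8.3, 2.2, 25.2]
opening: 0.0573
s row zG mm [ 13.5  -0.6 155.6] torque [ 0.68  1.58 -0.05]
t 7.25 pos [0.575  0.1702 0.1616] head 112.7 open 0.0577 F [-7.4  2.9 24.9] q6 -1.81
[0.5738664 0.1691392 0.157    ] -> tx ty tz [ 0.115 -0.015 -0.037] roll 0.0
[0.5793996 0.1714588 0.1556   ] -> tx ty tz [ 0.151 -0.015  0.112] roll 0.0
[0.5844717 0.1735851 0.1523   ] -> tx ty tz [ 0.235 -0.015  0.249] roll 0.0
[0.59028156 0.17602068 0.1502    ] -> tx ty tz [ 0.288 -0.015  0.406] roll 0.0
[0.58373394 0.17327582 0.136     ] -> tx ty tz [ 0.642 -0.015  0.227] roll 0.0
```

View pics/side3c.png

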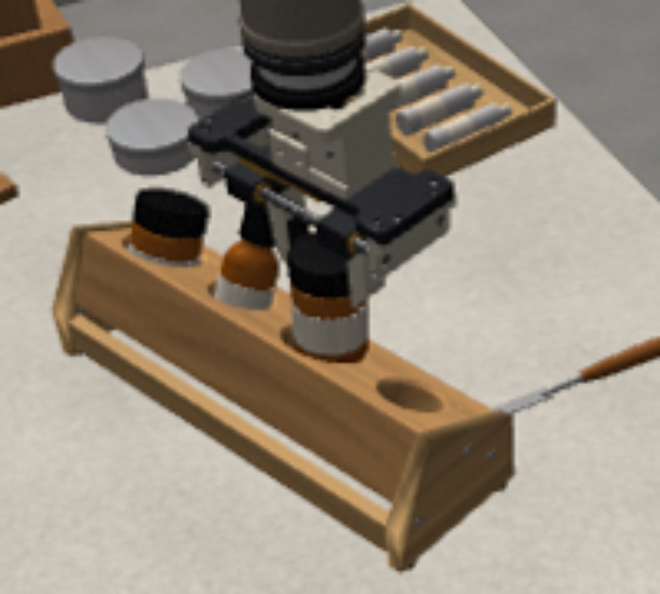

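The jar is still upright and its base rests on the front rim, at (335,350). I moved forward before it was deep enough, so I'll back off, lower it further, then tilt.

```bash
python3 -m crank '[{"fingers":-0.5,"tx":-0.05,"ty":-0.01,"tz":-0.05,"roll":0},{"fingers":-0.5,"tx":-0.1,"ty":-0.01,"tz":-0.15,"roll":0},{"fingers":-0.5,"tx":-0.1,"ty":-0.01,"tz":-0.25,"roll":0},{"fingers":-0.5,"tx":-0.1,"ty":-0.01,"tz":-0.28,"roll":0},{"fingers":-0.5,"tx":-0.1,"ty":-0.01,"tz":-0.28,"roll":0},{"fingers":-0.5,"tx":-0.1,"ty":-0.01,"tz":-0.28,"roll":0},{"fingers":-0.5,"tx":-0.1,"ty":-0.01,"tz":-0.28,"roll":0},{"fingers":-0.5,"tx":-0.1,"ty":-0.01,"tz":-0.28,"roll":0}]' 20; cat >> h.py <<'E'
from scipy.optimize import least_squares
def axis(m,tag,r=.029,lo=-.085,hi=-.032,back=0):
    im,d=snap("side",tag); W=pts("side",d); t=observe()["tool_pos"]
    k=(np.hypot(*(W[...,:2]-t[:2]).transpose(2,0,1))<r+.02)&(W[...,2]>t[2]+lo)&(W[...,2]<t[2]+hi); b=W[k]
    def res(q):
        a=np.array([q[2],q[3],1]);a/=np.linalg.norm(a);v=b-[q[0],q[1],t[2]-.06];return np.linalg.norm(np.cross(v,a),axis=1)-r
    s=least_squares(res,[*t[:2],0,0],loss="soft_l1",f_scale=.001);q=s.x
    print("axis n",len(b),"tilt f,row deg",np.round(np.degrees(np.arctan([q[2:]@F[:2],q[2:]@Y[:2]])),1),"s,row at z-60",np.round([(q[:2]-m[:2])@F[:2]*1e3,(q[:2]-m[:2])@Y[:2]*1e3],1),"med|res|",round(np.median(abs(s.fun))*1e3,2)); return W
E
python3 - <<'E'
from h import *
W=axis(MJ,"side4"); rs(MJ,(2,155),(2,150))
E
```

```text
time: 8.25
tool_pos: [0.565, 0.1646, 0.1614]
tool_rot: [0.047, 1.568, 0.443]
contact_force: [3.4, 3.6, 0.8]
opening: 0.0574
axis n 543 tilt f,row deg [37.4  5.5] s,row at z-60 [-2.9  1.4] med|res| 3.29
s row zG mm [  2.    0.8 155.4] torque [ 0.85 -0.66  0.02]
t 8.3 pos [0.565  0.1646 0.1614] head 112.7 open 0.0573 F [3.3 3.7 0.6] q6 -1.81
[0.5646444 0.1652732 0.161    ] -> tx ty tz [ 0.009  0.019 -0.001] roll -0.0
[0.5646444 0.1652732 0.156    ] -> tx ty tz [ 0.134  0.019 -0.001] roll -0.0
```

```bash
python3 -m crank '[{"fingers":-0.5,"tx":0,"ty":0.02,"tz":0.04,"roll":0},{"fingers":-0.5,"tx":0.03,"ty":0.02,"tz":0.04,"roll":0},{"fingers":-0.5,"tx":0.06,"ty":0.02,"tz":0.04,"roll":0},{"fingers":-0.5,"tx":0.09,"ty":0.02,"tz":0.04,"roll":0},{"fingers":-0.5,"tx":0.12,"ty":0.02,"tz":0.04,"roll":0},{"fingers":-0.5,"tx":0.15,"ty":0.02,"tz":0.04,"roll":0},{"fingers":-0.5,"tx":0.15,"ty":0.02,"tz":0.04,"roll":0},{"fingers":-0.5,"tx":0.15,"ty":0.02,"tz":0.04,"roll":0}]' 20; python3 - <<'E'
from h import *
im,d=snap("side","side5");cv2.imwrite("pics/side5c.png",cv2.resize(np.clip(im[80:190,170:290,::-1]*1.6,0,255).astype(np.uint8),None,fx=5,fy=5,interpolation=2))
rs(MJ,(2,150))
# depth of jar surface rel. to TCP frame: lid/band columns
W=pts("side",d);t=observe()["tool_pos"]
q=W-MJ;s=q@F*1e3;r=q@Y*1e3
for z in range(80,165,6):
    k=(abs(q[...,2]*1e3-z)<3)&(abs(r-5)<6)&(abs(s)<60)&(s<0+40); print(z,k.sum(),np.round(np.percentile(s[k],[5,50,95]),1) if k.sum() else "")
E
```

```text
time: 9.3
tool_pos: [0.565, 0.1655, 0.1549]
tool_rot: [2.715, 1.57, 3.111]
contact_force: [1.0, 1.2, -1.6]
opening: 0.0576
s row zG mm [ 2.400e+00 -1.000e-01  1.489e+02] torque [ 0.31 -0.24  0.02]
t 9.35 pos [0.565  0.1655 0.1549] head 112.7 open 0.0571 F [ 1.7  1.1 -2.2] q6 -1.81
[0.5646444 0.1652732 0.156    ] -> tx ty tz [-0.027 -0.003 -0.01 ] roll -0.0
80 10 [-53.3 -50.2 -48.2]
86 10 [-51.3 -48.3 -45.7]
92 12 [-48.6 -45.  -42.5]
98 16 [-44.1 -40.9 -24.4]
104 22 [-41.7 -35.4 -25.4]
110 7 [-28.1 -25.5 -24.2]
116 8 [-27.  -24.8 -24.1]
122 7 [-28.3 -25.6 -24.2]
128 10 [-26.1 -24.3 -22.2]
134 8 [-25.6 -24.4 -23.5]
140 8 [-26.9 -24.9 -22.8]
146 8 [-25.1 -24.4 -22. ]
152 10 [-25.2 -24.4 -23. ]
158 47 [-24.   -9.4   3.7]
164 2 [-18.3 -15.2 -12.1]
```

View pics/side5c.png

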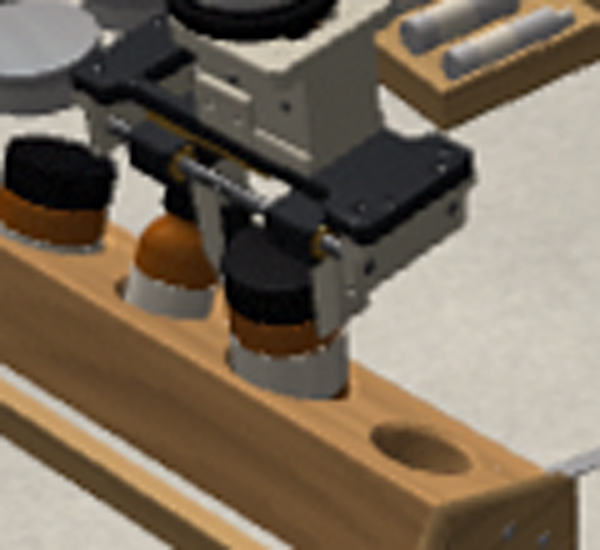

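The jar is now in the wide pocket's mouth with nothing pressing on it: the band's lower edge is inside the rim at about (290,390). Next I tilt it by moving forward, away from the robot.

```bash
python3 -m crank '[{"fingers":-0.5,"tx":0,"ty":0,"tz":0.04,"roll":0},{"fingers":-0.5,"tx":0,"ty":0,"tz":0.08,"roll":0},{"fingers":-0.5,"tx":0,"ty":0,"tz":0.12,"roll":0},{"fingers":-0.5,"tx":0,"ty":0,"tz":0.16,"roll":0},{"fingers":-0.5,"tx":0,"ty":0,"tz":0.2,"roll":0},{"fingers":-0.5,"tx":0,"ty":0,"tz":0.24,"roll":0},{"fingers":-0.5,"tx":0,"ty":0,"tz":0.28,"roll":0},{"fingers":-0.5,"tx":0,"ty":0,"tz":0.28,"roll":0}]' 20; cat >> h.py <<'E'
def prof(m,tag,r=.029,hi=160,rr=5):
    im,d=snap("side",tag);W=pts("side",d);q=W-m;s=q@F*1e3;row=q@Y*1e3
    k=(abs(row-rr)<9)&(s<40)&(q[...,2]<hi/1e3)&(q[...,2]*1e3>118-np.maximum(0,0*s))&(s>-40)
    z=q[...,2][k]*1e3; p=least_squares(lambda a:s[k]-a[0]-a[1]*(z-130)+np.sqrt((r*1e3)**2-(row[k]-a[2])**2)*np.sqrt(1+a[1]**2),[5,0,0],loss="soft_l1").x
    print("n",k.sum(),"axis s at z130",round(p[0],1),"tilt deg",round(np.degrees(np.arctan(p[1])),1),"row",round(p[2],1))
E
python3 - <<'E'
from h import *
rs(MJ,(20,147),(31,143)); prof(MJ,"side6",hi=150)
E
```

```text
time: 10.35
tool_pos: [0.5749, 0.1701, 0.1554]
tool_rot: [2.457, 1.57, 2.853]
contact_force: [-5.2, 1.4, 4.1]
opening: 0.0573
s row zG mm [ 13.3  -0.5 149.4] torque [ 0.16  1.15 -0.02]
t 10.35 pos [0.5749 0.1701 0.1554] head 112.7 open 0.0573 F [-5.2  1.4  4.1] q6 -1.81
[0.581244 0.172232 0.153   ] -> tx ty tz [ 0.06  -0.013  0.167] roll -0.0
[0.5913882 0.1764846 0.149    ] -> tx ty tz [ 0.16  -0.013  0.442] roll -0.0
n 68 axis s at z130 11.6 tilt deg 10.2 row 2.3
```

```bash
python3 -m crank '[{"fingers":-0.5,"tx":0,"ty":0,"tz":0.06,"roll":0},{"fingers":-0.5,"tx":0.02,"ty":0,"tz":0.12,"roll":0},{"fingers":-0.5,"tx":0.04,"ty":0,"tz":0.18,"roll":0},{"fingers":-0.5,"tx":0.06,"ty":0,"tz":0.24,"roll":0},{"fingers":-0.5,"tx":0.09,"ty":0,"tz":0.3,"roll":0},{"fingers":-0.5,"tx":0.12,"ty":0,"tz":0.36,"roll":0},{"fingers":-0.5,"tx":0.16,"ty":0,"tz":0.42,"roll":0},{"fingers":-0.5,"tx":0.16,"ty":0,"tz":0.42,"roll":0}]' 20; 
python3 - <<'E'
from h import *
rs(MJ,(17,117)); prof(MJ,"side7",hi=148)
E
```

```text
time: 11.4
tool_pos: [0.5911, 0.1764, 0.1483]
tool_rot: [0.771, 1.571, 1.167]
contact_force: [-3.3, 2.1, 1.7]
opening: 0.0572
s row zG mm [ 3.070e+01 -1.000e-01  1.423e+02] torque [ 0.39  0.72 -0.05]
t 11.4 pos [0.5911 0.1764 0.1483] head 112.7 open 0.0572 F [-3.3  2.1  1.7] q6 -1.8
[0.5784774 0.1710722 0.123    ] -> tx ty tz [ 0.633 -0.002 -0.344] roll -0.0
n 91 axis s at z130 27.0 tilt deg 29.3 row -0.1
```

```bash
python3 -m crank '[{"fingers":-0.5,"tx":0.07,"ty":0,"tz":-0.03,"roll":0},{"fingers":-0.5,"tx":0.15,"ty":0,"tz":-0.07,"roll":0},{"fingers":-0.5,"tx":0.23,"ty":0,"tz":-0.11,"roll":0},{"fingers":-0.5,"tx":0.31,"ty":0,"tz":-0.15,"roll":0},{"fingers":-0.5,"tx":0.38,"ty":0,"tz":-0.18,"roll":0},{"fingers":-0.5,"tx":0.45,"ty":0,"tz":-0.22,"roll":0},{"fingers":-0.5,"tx":0.52,"ty":0,"tz":-0.26,"roll":0},{"fingers":-0.5,"tx":0.52,"ty":0,"tz":-0.26,"roll":0}]' 20; 
python3 - <<'E'
from h import *
rs(MJ,(17,117))
E
```

```text
time: 12.45
tool_pos: [0.5814, 0.1721, 0.1274]
tool_rot: [-2.268, 1.571, -1.872]
contact_force: [-0.9, -0.5, -2.5]
opening: 0.0576
s row zG mm [ 20.1   0.2 121.4] torque [ 0.16 -0.02 -0.03]
t 12.45 pos [0.5814 0.1721 0.1274] head 112.7 open 0.0576 F [-0.9 -0.5 -2.5] q6 -1.81
[0.5784774 0.1710722 0.123    ] -> tx ty tz [ 0.109  0.005 -0.077] roll -0.0
```

```bash
python3 -m crank '[{"fingers":-0.5,"tx":0.03,"ty":0,"tz":-0.015,"roll":0},{"fingers":-0.5,"tx":0.06,"ty":0,"tz":-0.03,"roll":0},{"fingers":-0.5,"tx":0.09,"ty":0,"tz":-0.045,"roll":0},{"fingers":-0.5,"tx":0.11,"ty":0,"tz":-0.055,"roll":0},{"fingers":-0.5,"tx":0.13,"ty":0,"tz":-0.065,"roll":0},{"fingers":-0.5,"tx":0.13,"ty":0,"tz":-0.065,"roll":0},{"fingers":-0.5,"tx":0.13,"ty":0,"tz":-0.065,"roll":0},{"fingers":-0.5,"tx":0.13,"ty":0,"tz":-0.065,"roll":0}]' 20; 
python3 - <<'E'
from h import *
rs(MJ,(17,117))
im,d=snap("side","side8");cv2.imwrite("pics/side8c.png",cv2.resize(np.clip(im[80:190,170:290,::-1]*1.6,0,255).astype(np.uint8),None,fx=5,fy=5,interpolation=2))
E
```

```text
time: 13.45
tool_pos: [0.579, 0.1713, 0.1227]
tool_rot: [0.128, 1.571, 0.524]
contact_force: [0.2, -0.1, -3.0]
opening: 0.0574
s row zG mm [ 17.6  -0.  116.7] torque [ 0.07 -0.02 -0.  ]
t 13.45 pos [0.579  0.1713 0.1227] head 112.7 open 0.0574 F [ 0.2 -0.1 -3. ] q6 -1.81
[0.5784774 0.1710722 0.123    ] -> tx ty tz [-0.007 -0.001 -0.014] roll -0.0
```

View pics/side8c.png

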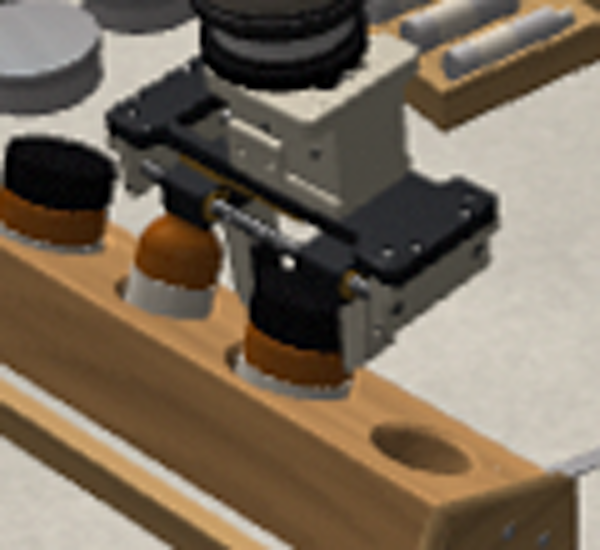

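```bash
python3 -m crank '[{"fingers":-0.5,"tx":0.02,"ty":0,"tz":-0.01,"roll":0},{"fingers":-0.5,"tx":0.04,"ty":0,"tz":-0.02,"roll":0},{"fingers":-0.5,"tx":0.06,"ty":0,"tz":-0.03,"roll":0},{"fingers":-0.5,"tx":0.06,"ty":0,"tz":-0.03,"roll":0},{"fingers":-0.5,"tx":0.06,"ty":0,"tz":-0.03,"roll":0},{"fingers":-0.5,"tx":0.06,"ty":0,"tz":-0.03,"roll":0},{"fingers":-0.5,"tx":0.06,"ty":0,"tz":-0.03,"roll":0},{"fingers":-0.5,"tx":0.06,"ty":0,"tz":-0.03,"roll":0}]' 20; 
python3 - <<'E'
from h import *
rs(MJ,(17,117))
E
```

```text
time: 14.5
tool_pos: [0.5783, 0.1711, 0.1209]
tool_rot: [-0.066, 1.569, 0.33]
contact_force: [-1.0, 1.0, 4.9]
opening: 0.0569
s row zG mm [ 1.680e+01 -1.000e-01  1.149e+02] torque [0.28 0.07 0.01]
t 14.5 pos [0.5783 0.1711 0.1209] head 112.7 open 0.0569 F [-1.   1.   4.9] q6 -1.81
[0.5784774 0.1710722 0.123    ] -> tx ty tz [-0.053 -0.002  0.004] roll -0.0
```

Fz went from −3 to +5 N, so the jar is on its floor. I'm releasing part-open and rising straight up.

```bash
python3 -m crank '[{"fingers":0.5,"tx":0,"ty":0,"tz":0,"roll":0},{"fingers":0.5,"tx":0,"ty":0,"tz":0,"roll":0},{"fingers":0.5,"tx":0,"ty":0,"tz":0,"roll":0},{"fingers":0.5,"tx":-0.5,"ty":0,"tz":0,"roll":0},{"fingers":0.5,"tx":-1.3,"ty":0,"tz":0,"roll":0},{"fingers":0.5,"tx":-2.5,"ty":0,"tz":0,"roll":0},{"fingers":0.5,"tx":-3.5,"ty":0,"tz":0,"roll":0},{"fingers":0.5,"tx":-3.5,"ty":-1,"tz":0,"roll":0}]' 20; 
python3 - <<'E'
from h import *
rs(MJ); go((.4597,-.3652,.24),(.4597,-.3652,.114))
E
```

```text
time: 15.5
tool_pos: [0.5942, 0.1357, 0.2644]
tool_rot: [-0.202, 1.563, 0.198]
contact_force: [0.4, -0.6, -0.5]
opening: 0.0689
s row zG mm [ 17.8  38.7 258.4] torque [ 0.04 -0.03  0.03]
t 15.5 pos [0.5942 0.1357 0.2644] head 112.9 open 0.0689 F [ 0.4 -0.6 -0.5] q6 -1.87
t 15.5 pos [0.5942 0.1357 0.2644] head 112.9 open 0.0689 F [ 0.4 -0.6 -0.5] q6 -1.87
(0.4597, -0.3652, 0.24) -> tx ty tz [  0.567 -10.227  -7.975] roll 0.02
(0.4597, -0.3652, 0.114) -> tx ty tz [  3.717 -10.222  -7.998] roll 0.02
```

```bash
python3 -m crank '[{"fingers":0.5,"tx":0,"ty":-10.22,"tz":-7.98,"roll":0},{"fingers":0.5,"tx":0,"ty":-10.22,"tz":-7.98,"roll":0},{"fingers":0.5,"tx":0,"ty":-10.22,"tz":-7.98,"roll":0},{"fingers":0.5,"tx":0,"ty":-10.22,"tz":-7.98,"roll":0},{"fingers":0.5,"tx":0.4,"ty":-10.22,"tz":-7.98,"roll":0},{"fingers":0.5,"tx":0.4,"ty":-10.22,"tz":-7.98,"roll":0},{"fingers":0.5,"tx":0.4,"ty":-10.22,"tz":-7.98,"roll":0},{"fingers":0.5,"tx":0.4,"ty":-10.22,"tz":-7.98,"roll":0}]' 20; 
python3 -m crank '[{"fingers":0.5,"tx":0,"ty":0,"tz":0,"roll":0},{"fingers":0.5,"tx":0,"ty":0,"tz":0,"roll":0},{"fingers":0.5,"tx":0,"ty":0,"tz":0,"roll":0},{"fingers":0.5,"tx":0,"ty":0,"tz":0,"roll":0},{"fingers":0.5,"tx":0,"ty":0,"tz":0,"roll":0},{"fingers":0.5,"tx":0,"ty":0,"tz":0,"roll":0},{"fingers":0.5,"tx":0,"ty":0,"tz":0,"roll":0},{"fingers":0.5,"tx":0,"ty":0,"tz":0,"roll":0}]' 20
python3 - <<'E'
from h import *
go((.4597,-.3652,.14),(.4597,-.3652,.114))
im,d=snap("side","side9"); W=pts("side",d); 
def mk(c,r,zl,zh):
    b=W.reshape(-1,3);b=b[(np.hypot(b[:,0]-c[0],b[:,1]-c[1])<r)&(b[:,2]>zl)&(b[:,2]<zh)];return b
b=mk((.46,-.365),.035,.02,.07)
s=least_squares(lambda q:np.hypot(b[:,0]-q[0],b[:,1]-q[1])-.022,[.46,-.365],loss="soft_l1",f_scale=.001);print("bottle body",s.x,len(b))
im2,d2=snap("top","top9")
cv2.imwrite("pics/both9.png",np.hstack([cv2.resize(np.clip(im[80:190,150:290,::-1]*1.6,0,255).astype(np.uint8),(400,314)),cv2.resize(np.clip(im2[165:275,75:275,::-1]*1.8,0,255).astype(np.uint8),(400,314))]))
E
```

```text
time: 16.5
tool_pos: [0.4606, -0.3498, 0.2452]
tool_rot: [0.766, 1.571, 1.162]
contact_force: [1.0, 0.3, 0.6]
opening: 0.069
time: 17.5
tool_pos: [0.4615, -0.3479, 0.2453]
tool_rot: [0.656, 1.571, 1.052]
contact_force: [-0.5, -0.1, -0.1]
opening: 0.0687
t 17.5 pos [ 0.4615 -0.3479  0.2453] head 112.7 open 0.0687 F [-0.5 -0.1 -0.1] q6 -2.75
(0.4597, -0.3652, 0.14) -> tx ty tz [ 2.633 -0.382 -0.208] roll -0.0
(0.4597, -0.3652, 0.114) -> tx ty tz [ 3.283 -0.382 -0.208] roll -0.0
bottle body [ 0.45951796 -0.36581614] 286
```

View pics/both9.png

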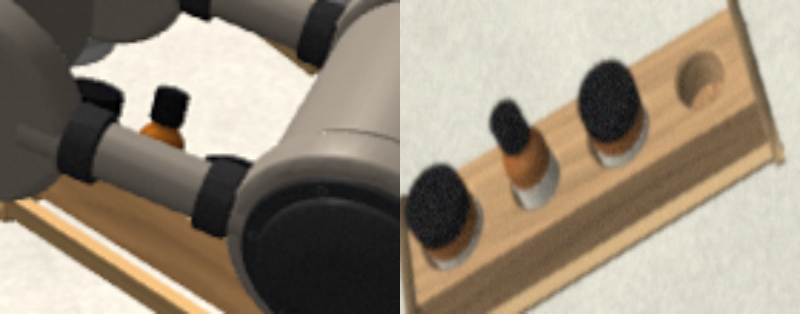

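In the top half-picture the jar (613,110) leans in its pocket exactly like the spare jar (443,215). Next I grip the bottle by its cap.

```bash
python3 -m crank '[{"fingers":0.5,"tx":0.3,"ty":-0.38,"tz":-0.21,"roll":0},{"fingers":0.5,"tx":1.3,"ty":-0.38,"tz":-0.21,"roll":0},{"fingers":0.5,"tx":2.3,"ty":-0.38,"tz":-0.21,"roll":0},{"fingers":0.5,"tx":3.0,"ty":-0.38,"tz":-0.21,"roll":0},{"fingers":0.5,"tx":3.28,"ty":-0.38,"tz":-0.21,"roll":0},{"fingers":-0.7,"tx":3.28,"ty":-0.38,"tz":-0.21,"roll":0},{"fingers":-0.7,"tx":3.28,"ty":-0.38,"tz":-0.21,"roll":0},{"fingers":-0.7,"tx":3.28,"ty":-0.38,"tz":-0.21,"roll":0}]' 20; 
python3 - <<'E'
from h import *
go((.4597,-.3652,.3))
E
```

```text
time: 18.6
tool_pos: [0.46, -0.3657, 0.1154]
tool_rot: [-1.17, 1.569, -0.774]
contact_force: [-0.7, -0.2, -0.5]
opening: 0.0433
t 18.6 pos [ 0.46   -0.3657  0.1154] head 112.7 open 0.0433 F [-0.7 -0.2 -0.5] q6 -2.77
(0.4597, -0.3652, 0.3) -> tx ty tz [-4.616e+00  4.000e-03  1.000e-03] roll -0.0
```

```bash
python3 -m crank '[{"fingers":-0.8,"tx":0,"ty":0,"tz":0,"roll":0},{"fingers":-0.8,"tx":0,"ty":0,"tz":0,"roll":0},{"fingers":-0.8,"tx":0,"ty":0,"tz":0,"roll":0},{"fingers":-0.8,"tx":-0.3,"ty":0,"tz":0,"roll":0},{"fingers":-0.8,"tx":-1.2,"ty":0,"tz":0,"roll":0},{"fingers":-0.8,"tx":-2.4,"ty":0,"tz":0,"roll":0},{"fingers":-0.8,"tx":-3.6,"ty":0,"tz":0,"roll":0},{"fingers":-0.8,"tx":-4.5,"ty":0,"tz":0,"roll":0}]' 20; 
python3 - <<'E'
from h import *
MB=MB+F*.0015
rs(MB,(0,285))
E
```

```text
time: 19.6
tool_pos: [0.4596, -0.3653, 0.297]
tool_rot: [-1.198, 1.568, -0.802]
contact_force: [0.3, -0.2, -1.9]
opening: 0.0295
s row zG mm [-301.4  358.3  291. ] torque [ 0.01  0.01 -0.02]
t 19.6 pos [ 0.4596 -0.3653  0.297 ] head 112.7 open 0.0295 F [ 0.3 -0.2 -1.9] q6 -2.77
[0.5990833 0.0817799 0.291    ] -> tx ty tz [0.136 8.967 7.527] roll -0.0
```

```bash
sed -i 's/MB=np.array(\[.5977,.0812,0\])/MB=np.array([.5991,.0818,0])/' h.py; python3 -m crank '[{"fingers":-0.8,"tx":0,"ty":0.5,"tz":0.4,"roll":0},{"fingers":-0.8,"tx":0,"ty":1.4,"tz":1.2,"roll":0},{"fingers":-0.8,"tx":0,"ty":2.4,"tz":2,"roll":0},{"fingers":-0.8,"tx":0,"ty":3.4,"tz":2.8,"roll":0},{"fingers":-0.8,"tx":0,"ty":4.4,"tz":3.7,"roll":0},{"fingers":-0.8,"tx":0,"ty":5.4,"tz":4.5,"roll":0},{"fingers":-0.8,"tx":0,"ty":6.4,"tz":5.4,"roll":0},{"fingers":-0.8,"tx":0,"ty":7.4,"tz":6.2,"roll":0}]' 20; 
python3 -m crank '[{"fingers":-0.8,"tx":0,"ty":0.8,"tz":0.7,"roll":0},{"fingers":-0.8,"tx":0,"ty":1.3,"tz":1.1,"roll":0},{"fingers":-0.8,"tx":0,"ty":1.57,"tz":1.33,"roll":0},{"fingers":-0.8,"tx":0,"ty":1.57,"tz":1.33,"roll":0},{"fingers":-0.8,"tx":0,"ty":1.57,"tz":1.33,"roll":0},{"fingers":-0.8,"tx":0,"ty":1.57,"tz":1.33,"roll":0},{"fingers":-0.8,"tx":0,"ty":1.57,"tz":1.33,"roll":0},{"fingers":-0.8,"tx":0,"ty":1.57,"tz":1.33,"roll":0}]' 20
python3 - <<'E'
from h import *
im,d=snap("side","side10"); W=pts("side",d);t=observe()["tool_pos"]
rs(MB,(1,200),(1,182))
b=W.reshape(-1,3);b=b[(np.hypot(b[:,0]-t[0],b[:,1]-t[1])<.04)&(b[:,2]>t[2]-.11)&(b[:,2]<t[2]-.043)]
def res(q): 
    a=np.array([q[2],q[3],1]);a/=np.linalg.norm(a);return np.linalg.norm(np.cross(b-[q[0],q[1],t[2]-.08],a),axis=1)-.022
s=least_squares(res,[*t[:2],0,0],loss="soft_l1",f_scale=.001);q=s.x[:2]-t[:2];print(len(b),"bottle-tcp s,row mm",q@F[:2]*1e3,q@Y[:2]*1e3,"tilt f,row",np.degrees(s.x[2:]@F[:2]),np.degrees(s.x[2:]@Y[:2]),"zmin",np.percentile(b[:,2],1))
E
```

```text
time: 20.6
tool_pos: [0.5745, 0.0053, 0.2946]
tool_rot: [-0.594, 1.57, -0.198]
contact_force: [1.1, -0.4, -1.4]
opening: 0.0296
time: 21.6
tool_pos: [0.5991, 0.0817, 0.2943]
tool_rot: [-0.181, 1.571, 0.214]
contact_force: [0.1, 0.0, -0.8]
opening: 0.0295
s row zG mm [ -0.    0.  288.2] torque [ 0.05 -0.03  0.  ]
t 21.65 pos [0.5991 0.0818 0.2942] head 112.7 open 0.0298 F [ 0.1  0.4 -1.8] q6 -1.96
[0.6000222 0.0821866 0.206    ] -> tx ty tz [ 2.206 -0.     0.026] roll -0.0
[0.6000222 0.0821866 0.188    ] -> tx ty tz [ 2.656 -0.     0.026] roll -0.0
491 bottle-tcp s,row mm 0.013270792935958313 1.435485003448966 tilt f,row 0.056939768890235117 0.5455944907722972 zmin 0.18530614916139498
```

```bash
python3 -m crank '[{"fingers":-0.8,"tx":0.3,"ty":0,"tz":0.03,"roll":0},{"fingers":-0.8,"tx":0.8,"ty":0,"tz":0.03,"roll":0},{"fingers":-0.8,"tx":1.3,"ty":0,"tz":0.03,"roll":0},{"fingers":-0.8,"tx":1.7,"ty":0,"tz":0.03,"roll":0},{"fingers":-0.8,"tx":2,"ty":0,"tz":0.03,"roll":0},{"fingers":-0.8,"tx":2.2,"ty":0,"tz":0.03,"roll":0},{"fingers":-0.8,"tx":2.35,"ty":0,"tz":0.03,"roll":0},{"fingers":-0.8,"tx":2.45,"ty":0,"tz":0.03,"roll":0}]' 20; python3 - <<'E'
from h import *
rs(MB,(1,180))
E
```

```text
time: 22.65
tool_pos: [0.6004, 0.0825, 0.1962]
tool_rot: [-0.326, 1.57, 0.07]
contact_force: [0.5, -0.4, -1.6]
opening: 0.0299
s row zG mm [ 1.400e+00 -1.000e-01  1.902e+02] torque [ 0.04  0.04 -0.03]
t 22.65 pos [0.6004 0.0825 0.1962] head 112.7 open 0.0299 F [ 0.5 -0.4 -1.6] q6 -1.96
[0.6000222 0.0821866 0.186    ] -> tx ty tz [ 0.255 -0.004 -0.011] roll -0.0
```

```bash
python3 -m crank '[{"fingers":-0.8,"tx":0.04,"ty":0,"tz":0,"roll":0},{"fingers":-0.8,"tx":0.08,"ty":0,"tz":0,"roll":0},{"fingers":-0.8,"tx":0.12,"ty":0,"tz":0,"roll":0},{"fingers":-0.8,"tx":0.16,"ty":0,"tz":0,"roll":0},{"fingers":-0.8,"tx":0.2,"ty":0,"tz":0,"roll":0},{"fingers":-0.8,"tx":0.2,"ty":0,"tz":0,"roll":0},{"fingers":-0.8,"tx":0.2,"ty":0,"tz":0,"roll":0},{"fingers":-0.8,"tx":0.2,"ty":0,"tz":0,"roll":0}]' 20; python3 - <<'E'
from h import *
rs(MB,(1,180))
E
```

```text
time: 23.65
tool_pos: [0.6002, 0.0825, 0.1883]
tool_rot: [0.164, 1.571, 0.56]
contact_force: [-0.5, -0.4, -1.7]
opening: 0.0296
s row zG mm [  1.3  -0.2 182.3] torque [0.09 0.09 0.01]
t 23.65 pos [0.6002 0.0825 0.1883] head 112.7 open 0.0296 F [-0.5 -0.4 -1.7] q6 -1.96
[0.6000222 0.0821866 0.186    ] -> tx ty tz [ 0.056 -0.005 -0.008] roll -0.0
```

```bash
python3 -m crank '[{"fingers":-0.8,"tx":0.02,"ty":0,"tz":0,"roll":0},{"fingers":-0.8,"tx":0.04,"ty":0,"tz":0,"roll":0},{"fingers":-0.8,"tx":0.06,"ty":0,"tz":0,"roll":0},{"fingers":-0.8,"tx":0.08,"ty":0,"tz":0,"roll":0},{"fingers":-0.8,"tx":0.09,"ty":0,"tz":0,"roll":0},{"fingers":-0.8,"tx":0.1,"ty":0,"tz":0,"roll":0},{"fingers":-0.8,"tx":0.1,"ty":0,"tz":0,"roll":0},{"fingers":-0.8,"tx":0.1,"ty":0,"tz":0,"roll":0}]' 20; python3 - <<'E'
from h import *
im,d=snap("side","side11");cv2.imwrite("pics/side11c.png",cv2.resize(np.clip(im[80:200,190:320,::-1]*1.6,0,255).astype(np.uint8),None,fx=5,fy=5,interpolation=2))
rs(MB,(1,180))
E
```

```text
time: 24.65
tool_pos: [0.6001, 0.0826, 0.1843]
tool_rot: [1.959, 1.571, 2.355]
contact_force: [-1.9, 0.1, 2.5]
opening: 0.0295
s row zG mm [  1.2  -0.3 178.3] torque [0.19 0.64 0.04]
t 24.7 pos [0.6001 0.0826 0.1843] head 112.7 open 0.0292 F [-1.7  0.8  1.9] q6 -1.96
[0.6000222 0.0821866 0.186    ] -> tx ty tz [-0.043 -0.008 -0.006] roll -0.0
```

View pics/side11c.png

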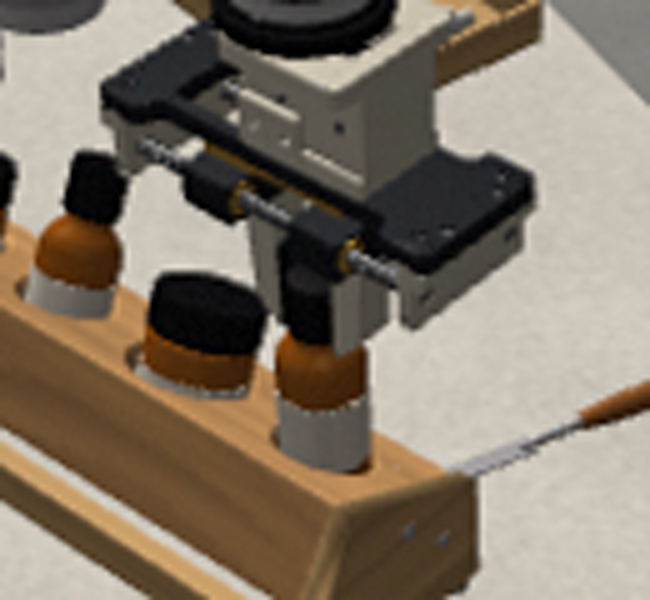

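The bottle's base is in the slim pocket at (320,460) and just touches the front wall. I'm tilting it the same way.

```bash
python3 -m crank '[{"fingers":-0.8,"tx":-0.01,"ty":0,"tz":0.06,"roll":0},{"fingers":-0.8,"tx":-0.01,"ty":0,"tz":0.12,"roll":0},{"fingers":-0.8,"tx":-0.01,"ty":0,"tz":0.18,"roll":0},{"fingers":-0.8,"tx":0,"ty":0,"tz":0.25,"roll":0},{"fingers":-0.8,"tx":0.01,"ty":0,"tz":0.32,"roll":0},{"fingers":-0.8,"tx":0.02,"ty":0,"tz":0.39,"roll":0},{"fingers":-0.8,"tx":0.04,"ty":0,"tz":0.46,"roll":0},{"fingers":-0.8,"tx":0.04,"ty":0,"tz":0.46,"roll":0}]' 20; python3 - <<'E'
from h import *
rs(MB,(24.5,174.5),(32.4,170.8),(40.7,167.4))
E
```

```text
time: 25.7
tool_pos: [0.6174, 0.0896, 0.1823]
tool_rot: [0.212, 1.571, 0.607]
contact_force: [-2.8, 1.0, 2.3]
opening: 0.0296
s row zG mm [ 1.990e+01 -1.000e-01  1.763e+02] torque [0.16 0.63 0.01]
t 25.7 pos [0.6174 0.0896 0.1823] head 112.7 open 0.0296 F [-2.8  1.   2.3] q6 -1.95
[0.6216939 0.0912717 0.1805   ] -> tx ty tz [ 0.046 -0.003  0.115] roll -0.0
[0.62897928 0.09432584 0.1768    ] -> tx ty tz [ 0.138 -0.003  0.313] roll -0.0
[0.63663354 0.09753462 0.1734    ] -> tx ty tz [ 0.223 -0.003  0.52 ] roll -0.0
```

```bash
python3 -m crank '[{"fingers":-0.8,"tx":0.02,"ty":0,"tz":0.07,"roll":0},{"fingers":-0.8,"tx":0.05,"ty":0,"tz":0.14,"roll":0},{"fingers":-0.8,"tx":0.08,"ty":0,"tz":0.21,"roll":0},{"fingers":-0.8,"tx":0.11,"ty":0,"tz":0.28,"roll":0},{"fingers":-0.8,"tx":0.14,"ty":0,"tz":0.36,"roll":0},{"fingers":-0.8,"tx":0.17,"ty":0,"tz":0.43,"roll":0},{"fingers":-0.8,"tx":0.22,"ty":0,"tz":0.51,"roll":0},{"fingers":-0.8,"tx":0.22,"ty":0,"tz":0.51,"roll":0}]' 20; python3 - <<'E'
from h import *
rs(MB,(33,150),(28,140))
im,d=snap("side","side12");cv2.imwrite("pics/side12c.png",cv2.resize(np.clip(im[80:200,190:320,::-1]*1.6,0,255).astype(np.uint8),None,fx=5,fy=5,interpolation=2))
E
```

```text
time: 26.7
tool_pos: [0.6362, 0.0975, 0.1734]
tool_rot: [2.861, 1.571, -3.026]
contact_force: [-1.1, -0.7, -0.4]
opening: 0.0295
s row zG mm [ 4.020e+01 -1.000e-01  1.674e+02] torque [ 0.05  0.44 -0.03]
t 26.7 pos [0.6362 0.0975 0.1734] head 112.7 open 0.0295 F [-1.1 -0.7 -0.4] q6 -1.93
[0.6295326 0.0945578 0.156    ] -> tx ty tz [ 0.435 -0.004 -0.181] roll -0.0
[0.6249216 0.0926248 0.146    ] -> tx ty tz [ 0.685 -0.004 -0.306] roll -0.0
```

View pics/side12c.png

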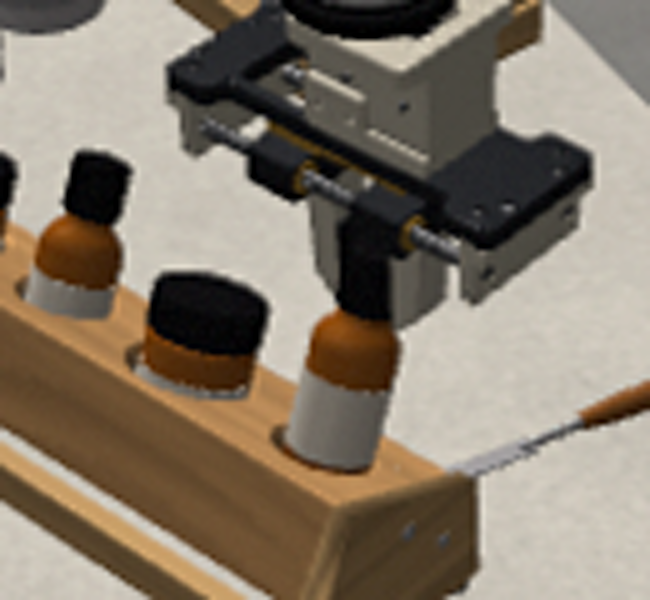

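The bottle now leans parallel to the bore and sits in its mouth at (330,460). I'm sliding it down the bore axis.

```bash
python3 -m crank '[{"fingers":-0.8,"tx":0.08,"ty":0,"tz":-0.035,"roll":0},{"fingers":-0.8,"tx":0.16,"ty":0,"tz":-0.07,"roll":0},{"fingers":-0.8,"tx":0.24,"ty":0,"tz":-0.11,"roll":0},{"fingers":-0.8,"tx":0.32,"ty":0,"tz":-0.15,"roll":0},{"fingers":-0.8,"tx":0.4,"ty":0,"tz":-0.18,"roll":0},{"fingers":-0.8,"tx":0.48,"ty":0,"tz":-0.22,"roll":0},{"fingers":-0.8,"tx":0.55,"ty":0,"tz":-0.25,"roll":0},{"fingers":-0.8,"tx":0.55,"ty":0,"tz":-0.25,"roll":0}]' 20; python3 - <<'E'
from h import *
rs(MB,(28,140))
E
```

```text
time: 27.75
tool_pos: [0.6265, 0.0935, 0.1513]
tool_rot: [2.87, 1.57, -3.018]
contact_force: [-2.0, -1.0, -1.5]
opening: 0.0292
s row zG mm [ 29.8  -0.2 145.3] torque [-0.05  0.33 -0.05]
t 27.75 pos [0.6265 0.0935 0.1513] head 112.7 open 0.0292 F [-2.  -1.  -1.5] q6 -1.94
[0.6249216 0.0926248 0.146    ] -> tx ty tz [ 0.133 -0.005 -0.044] roll -0.0
```

```bash
python3 -m crank '[{"fingers":-0.8,"tx":0.02,"ty":0,"tz":-0.01,"roll":0},{"fingers":-0.8,"tx":0.04,"ty":0,"tz":-0.02,"roll":0},{"fingers":-0.8,"tx":0.06,"ty":0,"tz":-0.03,"roll":0},{"fingers":-0.8,"tx":0.08,"ty":0,"tz":-0.04,"roll":0},{"fingers":-0.8,"tx":0.1,"ty":0,"tz":-0.045,"roll":0},{"fingers":-0.8,"tx":0.12,"ty":0,"tz":-0.055,"roll":0},{"fingers":-0.8,"tx":0.12,"ty":0,"tz":-0.055,"roll":0},{"fingers":-0.8,"tx":0.12,"ty":0,"tz":-0.055,"roll":0}]' 20; python3 - <<'E'
from h import *
rs(MB,(28,140))
E
```

```text
time: 28.75
tool_pos: [0.625, 0.0928, 0.1472]
tool_rot: [-0.12, 1.57, 0.276]
contact_force: [-0.9, -0.3, 2.2]
opening: 0.0295
s row zG mm [ 28.1  -0.2 141.2] torque [0.09 0.3  0.01]
t 28.75 pos [0.625  0.0928 0.1472] head 112.7 open 0.0295 F [-0.9 -0.3  2.2] q6 -1.94
[0.6249216 0.0926248 0.146    ] -> tx ty tz [ 0.031 -0.004 -0.003] roll -0.0
```

Fz has risen to +2 N at the height expected for the floor. I'm nudging 1 mm, releasing and rising.

```bash
python3 -m crank '[{"fingers":-0.8,"tx":0.03,"ty":0,"tz":-0.01,"roll":0},{"fingers":0.1,"tx":0.03,"ty":0,"tz":-0.01,"roll":0},{"fingers":0.1,"tx":0.03,"ty":0,"tz":-0.01,"roll":0},{"fingers":0.1,"tx":0.03,"ty":0,"tz":-0.01,"roll":0},{"fingers":0.1,"tx":-0.4,"ty":0,"tz":-0.01,"roll":0},{"fingers":0.1,"tx":-1.2,"ty":0,"tz":-0.01,"roll":0},{"fingers":0.1,"tx":-2.2,"ty":0,"tz":-0.01,"roll":0},{"fingers":0.1,"tx":-3.5,"ty":0,"tz":-0.01,"roll":0}]' 20; python3 -m crank '[{"fingers":0.1,"tx":0,"ty":-1.5,"tz":-1.5,"roll":0},{"fingers":0.1,"tx":0,"ty":-3,"tz":-3,"roll":0},{"fingers":0.1,"tx":0,"ty":-4.5,"tz":-3.5,"roll":0},{"fingers":0.1,"tx":0,"ty":-6,"tz":-3.5,"roll":0},{"fingers":0.1,"tx":0,"ty":-6.5,"tz":-3.5,"roll":0},{"fingers":0.1,"tx":0,"ty":-6.5,"tz":-3.5,"roll":0},{"fingers":0.1,"tx":0,"ty":-6.5,"tz":-3.5,"roll":0},{"fingers":0.1,"tx":0,"ty":-6.5,"tz":-3.5,"roll":0}]' 20
python3 - <<'E'
from h import *
im,d=snap("top","top13"); W=pts("top",d); W0=np.load("top0.npz")["W"]
f=np.load("face.npz");n=f["n"];c=f["c"];us=np.cross(Y,n)
# lid tops in rack frame: row, slope, height above face (jar 42, bottle 74)
for nm,r0,h,rad,A in (("spare_jar",-.150,.042,.029,W),("spare_bottle",-.0595,.074,.015,W),("jar",.031,.042,.029,W),("bottle",.1213,.074,.015,W),("spare_jar0",-.150,.042,.029,W0),("spare_bottle0",-.0595,.074,.015,W0)):
    q=A-c;r=q@Y;s=q@us;z=q@n
    k=(abs(r-r0)<.04)&(abs(s)<.045)&(z>h-.008)&(z<h+.02); b=np.c_[r[k],s[k],z[k]]
    print(nm,k.sum(),"median row,slope,h mm",np.round(np.median(b,0)*1e3,1),"max h",np.round(np.percentile(b[:,2],98)*1e3,1))
cv2.imwrite("pics/top13.png",np.clip(im[...,::-1]*1.8,0,255).astype(np.uint8)); print(observe()["time"],observe()["tool_pos"],observe()["contact_force"])
E
```

```text
time: 29.75
tool_pos: [0.6239, 0.0925, 0.2887]
tool_rot: [2.702, 1.57, 3.098]
contact_force: [0.7, -0.6, 0.0]
opening: 0.0505
time: 30.75
tool_pos: [0.5955, -0.1997, 0.2877]
tool_rot: [-0.216, 1.57, 0.181]
contact_force: [0.6, -0.9, -0.9]
opening: 0.0505
spare_jar 627 median row,slope,h mm [-148.6   -2.3   41.6] max h 44.8
spare_bottle 186 median row,slope,h mm [-58.5  -8.1  74. ] max h 76.8
jar 608 median row,slope,h mm [31.7 -3.8 41.9] max h 44.8
bottle 181 median row,slope,h mm [121.6  -5.6  73.5] max h 76.7
spare_jar0 634 median row,slope,h mm [-148.    -2.2   41.6] max h 44.7
spare_bottle0 182 median row,slope,h mm [-58.7  -8.2  74.1] max h 77.0
30.8 [ 0.59552122 -0.19975167  0.28766274] [0.57798224 0.55031099 0.19108144]
```

View pics/top13.png

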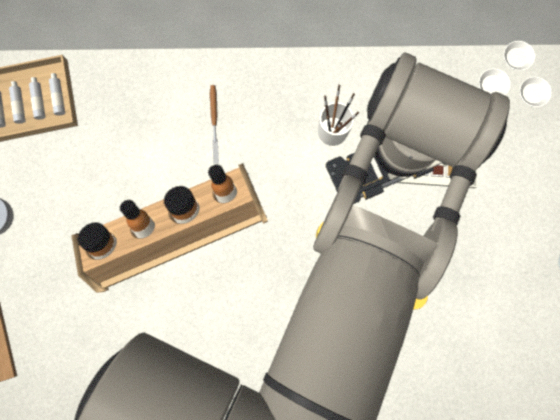

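All four stand in their pockets: jar at (181,203), bottle at (222,184), spares at (96,238) and (135,218). The new lids sit 41.9 and 73.5 mm above the face, against 41.6 and 74.0 mm for the spares, so both rest on their floors. The gripper is empty and touches nothing.

```bash
python3 -c "
from cell import *
print(hand_in())"
```

```text
the job is handed in; nothing more can be done
None
```

I put the jar in the empty wide pocket and the bottle in the empty slim pocket, both lid up. I released both and handed the job in at about 31 s of the 58 s allowed.

**How it went in:** the tool cannot tilt, so I gripped each one by its lid with the jaws along the rack's row. I lowered it into the mouth, tilted it against the pocket's front wall by moving the gripper forward, and slid it down until the wrist force showed it had reached the floor.

**Last checks:**

| | Lid height above the rack face | Given height |
|---|---|---|
| jar | 41.9 mm | 42 mm |
| spare jar | 41.6 mm | 42 mm |
| bottle | 73.5 mm | 74 mm |
| spare bottle | 74.0 mm | 74 mm |

- **Spares:** both read within about 0.6 mm of where they stood at the start.
- **Contact:** the wrist force was near zero, with the gripper clear of everything.
- **Brush pot and spatula:** they look unmoved in the last picture.
- **Paint box:** the arm mostly hid it in that picture, so I could not check it there. The arm stayed well above it throughout.

**What went wrong or disagreed:**
- The first try at tilting the jar started too high, and its base pressed on the front rim with about 25 N. I backed off, lowered it further and the second try worked.
- The two cameras disagreed by 1 to 4 mm on the pocket positions, so I relied on the wrist force for the final fit.
- I did not measure the final tilt of either one directly. It follows from both resting on the floor of a close-fitting bore and leaning like the spares.

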